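# Set the slicing guide's fence and spin its wing nut tight

### The job

Set up the slicing guide on the worktop: with closed fingertips push its loose metal fence along the board until it is right up against the wooden stop, then turn the black wing nut clockwise (seen from above) by repeated fingertip strokes against its wings until it is fully down and turns no further, with the fence still against the stop. Only push, and gently: do not pinch the wing nut or the fence between the fingers, and leave the jam jar, the salt shaker and the tin behind the guide where they stand. Finish with the hand clear of everything.

Things in the scene. Friction and masses are not known exactly. Their poses are not given: they have to be found in the camera images.
- guide: Slicing guide: dark wooden board 220 x 140 mm, top 18 mm above the worktop, fixed. Origin: centre of its underside. x runs along the length, the way the fence slides; z up. A wooden stop batten, 22 mm higher than the board, crosses its +x end with its face at x = +85 mm. The metal fence on it is a foot block with an upright plate at the +x end; the stud with the wing nut stands on the foot at guide y = 0.
- fence (a joint): Position of the fence along the guide's x (m): 0 = fully against the stop batten, negative = that far short of it. About 5 N of friction; stays where it is left. The stud axis is at guide x = 37 mm plus this value.
- fence_front (a point): Middle of the foot's upright front (-x) edge, 10 mm above the board; moves with the fence. Push here toward the guide's +x. The foot is 90 mm wide (y), 20 mm high above the board; the stud axis is 40 mm further along +x.
- fence_flange (a point): Middle of the edge of the flange that overhangs from the top of the fence's plate toward the stud: 22 mm from the stud axis on its +x side, underside 56 mm and top 62 mm above the board, 120 mm long (y). The plate (120 mm wide) begins 39 mm from the stud axis. The wings sweep below the flange, but a finger from above cannot pass there, so no finger can circle the nut.
- nut (a joint): Turn of the wing nut (rad): 0 = fully tight (hard end of the thread), negative = turn still to go; grows as it is turned clockwise seen from above. More than half a turn from tight at the start. About 0.04 N m of friction (some 1.5 N at a wing); stays where it is left. It sinks 6 mm per turn.
- nut_axis (a point): On the axis of the black wing nut, half-way up its wings, 56 mm above the worktop when tight, up to 5 mm higher when loose. +y points along wing A, -y along wing B; at joint value 0 these are the guide's +y and -y. Each upright flat wing reaches 34 mm from the axis, 6 mm thick, 20 mm high, hub radius 12 mm. Wing undersides are 8 mm above the foot when tight. The stud's top is 20 mm above this point (tight).
- wing_a_tip (a point): Outer end of wing A of the wing nut, half-way up, 34 mm from the axis; wing B is its mirror image across the axis.
- jam_jar: Loose jam jar with yellow lid behind the guide, 65 mm across, 103 mm high, origin at the centre of its underside. Leave it alone.
- salt_shaker: Loose salt shaker with grey top behind the guide, 44 mm across, 90 mm high, origin at the centre of its underside. Leave it alone.
- tin: Loose low tin behind the guide, 75 mm across, 58 mm high, origin at the centre of its underside. Leave it alone.

How it is judged:
By the outcome, as a careful person would: the job done as asked, in the order asked, and still so for the second after the job is handed in, with the robot touching nothing.
It also fails if it takes over 51 s, if anything falls off the work surface, if the arm or the gripper's body presses on something with over 40 N, if the wrist force passes 120 N, or if a joint passes its speed limit or range.

### The arm

A 7-joint arm with a two-finger parallel gripper is mounted at the origin on a cart in front of the work surface, level with it; the furniture and walls round the work are solid. World frame = base frame: x ahead of the robot, y to its left, z up, the work surface at z = 0. Lengths are in mm, angles in rad, forces in N, time in s.
With the tool pointing down it reaches from about 350 to 775 mm from the base axis. Payload 3.1 kg.
Tool frame: the origin (TCP) lies on the mounting face of the last link; the fingertips stand 173 mm ahead of it and the grasp point (between the pads) lies 155 mm ahead of it; z points along the fingers, y is the line along which they close (so a half turn about z gives the same grasp; the last joint's range is limited). The gripper opens to 85 mm and grips with 20 to 120 N. Pads are 22 mm wide; open, the fingers measure 114 mm over their backs; the gripper's body (76 mm by 85 mm) begins 54 mm behind the grasp point. The pads swing forward as they close: fully open they stand 13 mm farther back than shut.
Start: joints at [-1.236, 0.311, 0.014, 1.512, -0.004, 1.319, -0.027], TCP at [202.34, 511.44, 404.704] pointing down, gripper open.
Joint ranges: [-2.7, 2.7], [-0.3, 1.91], [-1.27, 1.3], [0.12, 2.57], [-1.44, 4.58], [0.2, 2.03], [-3.05, 3.05]. Speed limits (rad/s): [2.79, 2.79, 3.14, 3.14, 3.14, 3.14, 3.14].

### API

Orientations are given as a unit quaternion [w, x, y, z].
In Python, from plant import robot gives the robot as it stands. The module is installed in compiled form; this text tells all that it offers.
- The arm moves only by the tool send_rows, never from a script. Its argument "increments" is a list of rows, each a list of 3 entries, a list of its own where there are three numbers: the finger opening in mm, from 0 to 85.4, then the shift along the tool's x, y, z as a fraction of full scale, then the turn, a rotation vector about the tool's x, y, z as a fraction of full scale. In form: [[hand, [dx, dy, dz], [ax, ay, az]], ...]. A call has 1 to 5 rows; each row is the pose to reach, as a shift and turn from the pose commanded when the call began, along the tool's axes at that moment, turning the shorter way round; what a row does not reach only later rows make up. Full scale, the value 1, is 500 mm for a shift and 180 degrees for a turn. A row lasts 1/8 s, in which the tool goes at most 62.5 mm and 10.7 degrees, less where a joint would pass 70% of its speed; a pose out of reach is approached as far as the arm can. A call with a number of a shift or a turn outside -1 to 1 is refused whole. A call with a gripper value outside its range is refused whole. The fingers move at their own pace and stop on an object; "force" is the grip in N (left out, the last holds). Time passes only in rows, so rows that repeat a pose let the fingers close. It gives the time, the measured TCP pose, the force, the opening and the grip force at its end, in the units of the state.
- robot.state(): the state, without advancing time (a new reading comes with each control period).
- robot.grab_frame(name): name is "side" or "top" or "wrist"; returns the picture (480x640x3 uint8, red, green, blue); there is no depth.
- robot.camera_params(name): a dict with "fx", "fy", "cx", "cy" (pixels), "pose" (4x4, takes a point from camera to world coordinates). Camera axes: x right, y up, looking along -z (the intrinsics and any distortion apply to the point x, -y, -z); pixel columns grow to the right and rows downward; lengths in mm; the calibration is good to about 2 mm. A picture is of the moment at which its call begins: read the wrist's pose just before it. camera_params takes no time and is no camera call; for the wrist camera it gives the pose at the moment of the call.
- robot.close_job(): hands the job in; it is judged then, once.
The state is a dict: "time_s": time; "q": joint angles; "joint_velocities": joint speeds; "tau": joint torques, N m; "ee_pos": TCP position; "orientation": TCP orientation; "contact_force": force on the tool from outside, world axes, zero at the start; "ft_torque": the same for the moment, N m; "finger_gap": finger opening in mm; "gripper_force": force on a finger pad.
Only numpy, scipy, OpenCV 4.12 (cv2) and the standard library are available. Lean on these libraries where they do the work, as an engineer would, in place of code of your own. Each camera call takes 0.05 s, during which the arm holds its last target. There are 200 camera calls.

## Working session

There is one attempt and no reset: what is moved stays moved. The work goes in short steps, Python scripts to look and compute and a tool call to move; the robot and the scene stay as the last step left them, time stands still between calls to the robot, and variables do not carry over. Pictures are saved under pics/ and viewed, at most 10 in all, crops included, and the job is handed in when it is done.

Besides the shell and the picture viewer there is one more tool, called after "Emit:" by a JSON object that holds its "method" and its "body", one argument or row to a line. send_rows: Moves the arm, as the interface text tells. Shift numbers are shares of 500 mm and turn numbers shares of 180 degrees, none past 1 either way. Its arguments: {"type":"object","properties":{"increments":{"type":"array"},"force":{"type":"number"}},"required":["increments"]}

```bash
mkdir -p pics; ls; python3 - <<'E'
from plant import robot
import cv2,json
s=robot.state(); print(s)
for n in("top","side"):
    p=robot.camera_params(n); print(n,p)
    cv2.imwrite(f"pics/{n}0.png",robot.grab_frame(n)[:,:,::-1])
E
```

```text
pics
{'time_s': 0.0, 'q': array([-1.23568201,  0.31170748,  0.0139831 ,  1.5130606 , -0.00443036,
        1.31916516, -0.02720674]), 'joint_velocities': array([5.84450006e-05, 4.26731713e-04, 4.22876175e-04, 1.38213074e-03,
       9.64390556e-04, 1.30980488e-03, 9.06056344e-04]), 'tau': array([ 4.63561482e-04, -3.79903936e+01,  1.46460738e-01, -2.30591959e+01,
        1.24051014e-02,  1.35857676e-02, -2.77355065e-05]), 'ee_pos': array([202.22507504, 511.13054821, 403.62910447]), 'orientation': array([-1.85315729e-04,  1.87259533e-01,  9.82309795e-01, -1.13986765e-03]), 'contact_force': array([ 0.02293338, -0.08581818,  0.11373103]), 'ft_torque': array([0.0009518 , 0.01934969, 0.04816523]), 'gripper_force': 0.0, 'finger_gap': 85.68203677507435}
top {'fx': 537.9902487622215, 'fy': 537.9902487622215, 'cx': 314.67806680034323, 'cy': 234.96763122252028, 'pose': array([[ 1.33954360e-02,  9.93739292e-01, -1.10917904e-01,
         4.95857159e+02],
       [-9.99909378e-01,  1.34615495e-02, -1.52827769e-04,
        -2.51575325e+01],
       [ 1.34125590e-03,  1.10909900e-01,  9.93829560e-01,
         9.19748865e+02],
       [ 0.00000000e+00,  0.00000000e+00,  0.00000000e+00,
         1.00000000e+00]])}
side {'fx': 524.8999446448883, 'fy': 524.8999446448883, 'cx': 324.13579559645217, 'cy': 248.39843754120807, 'pose': array([[-9.98164451e-01, -3.54107750e-02,  4.91305003e-02,
         6.30762486e+02],
       [ 6.03040838e-02, -5.06390164e-01,  8.60193245e-01,
         7.11078289e+02],
       [-5.58090730e-03,  8.61577088e-01,  5.07596075e-01,
         5.05753440e+02],
       [ 0.00000000e+00,  0.00000000e+00,  0.00000000e+00,
         1.00000000e+00]])}
```

View pics/top0.png

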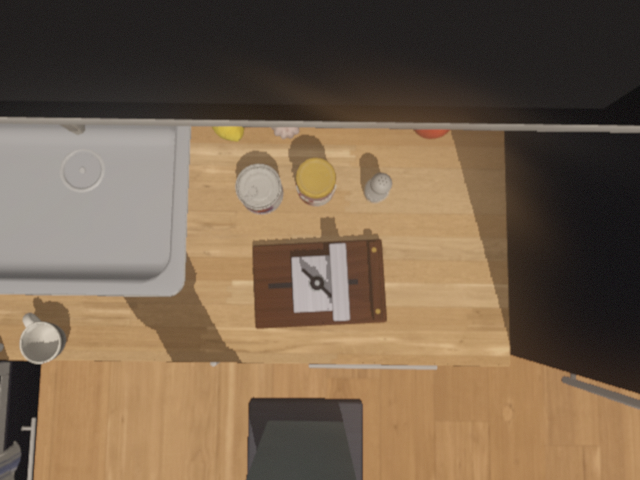

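View pics/side0.png

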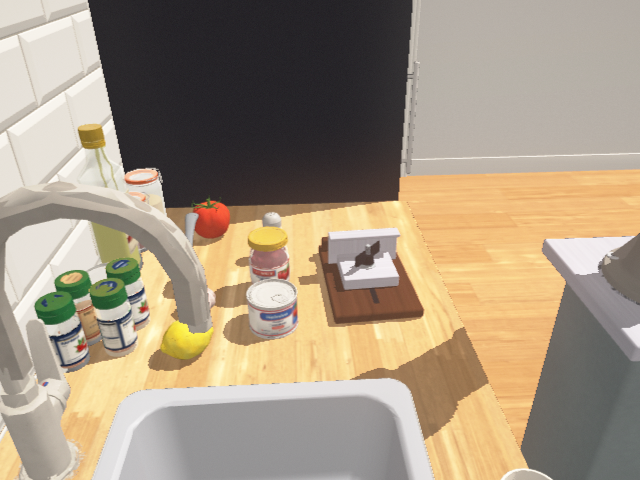

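The top view shows the guide at about (319,283), stop on its right (column ~375), and the fence plate at ~340. The nut is at (317,283), with wings running from upper-left to lower-right. The side view agrees: fence short of the stop, with the tin, jar and shaker behind. Next I enlarge the crop.

```bash
python3 - <<'E'
import cv2
i=cv2.imread("pics/top0.png")[230:335,245:395]
cv2.imwrite("pics/crop.png",cv2.resize(i,None,fx=5,fy=5,interpolation=cv2.INTER_CUBIC))
E
cat > h.py <<'E'
import numpy as np
from plant import robot
def px2w(name,u,v,z,p=None):
    p=p or robot.camera_params(name); T=p["pose"]
    d=T[:3,:3]@np.array([(u-p["cx"])/p["fx"],-(v-p["cy"])/p["fy"],-1.])
    o=T[:3,3]; return o+d*(z-o[2])/d[2]
E
```

```text
(no output)
```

View pics/crop.png

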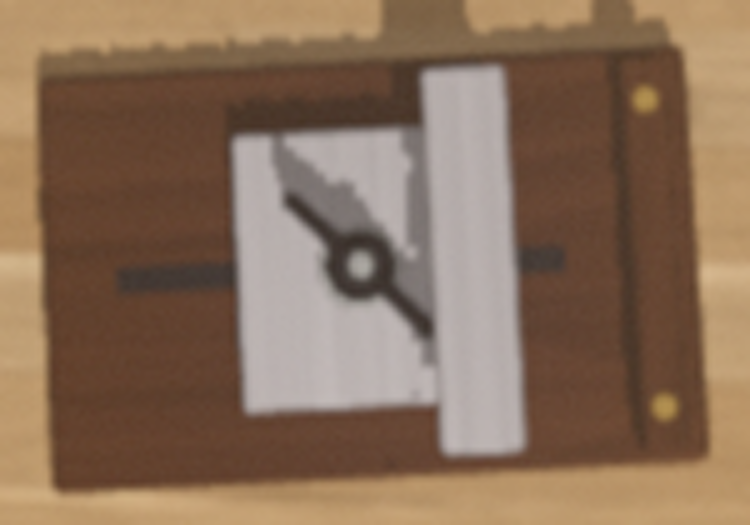

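The crop shows the foot's front edge from (232,135) to (245,413), the nut centre at (360,265), and the visible wing tip at (288,198). The other wing reaches (430,333), under the flange. The wings sit ~45° anticlockwise of guide y.

```bash
python3 - <<'E'
from h import *
P={"bTL":(40,78,18),"bBL":(55,490,18),"sTR":(680,48,40),"sBR":(708,458,40),"fTL":(232,135,38),"fBL":(245,413,38),"flT":(421,70,80),"flB":(441,455,80),"flTR":(503,65,80),"nut":(360,265,80),"w1":(288,198,70),"w2":(430,333,70),"stopT":(613,60,40),"stopB":(643,445,40)}
W={k:px2w("top",245+u/5,230+v/5,z) for k,(u,v,z) in P.items()}
for k in W: print(k,W[k].round(1))
c=sum(W[k][:2] for k in("bTL","bBL","sTR","sBR"))/4
ex=(W["sTR"]+W["sBR"]-W["bTL"]-W["bBL"])[:2]; print("c",c,"len",np.linalg.norm(ex)/2)
ey=(W["bTL"]+W["sTR"]-W["bBL"]-W["sBR"])[:2];print("wid",np.linalg.norm(ey)/2)
ax=np.arctan2(ex[1],ex[0]);ay=np.arctan2(ey[1],ey[0])-np.pi/2
af=[np.degrees(np.arctan2(*(W[a]-W[b])[[1,0]]))-90 for a,b in(("fTL","fBL"),("flT","flB"))]
print(np.degrees([ax,ay]),af)
a=ax; R=np.array([[np.cos(a),np.sin(a)],[-np.sin(a),np.cos(a)]])
for k in W: print(k,(R@(W[k][:2]-c)).round(1))
E
```

```text
bTL [577.1  78.5  18. ]
bBL [440.3  70.   18. ]
sTR [ 587.9 -134.2   40. ]
sBR [ 454.7 -143.2   40. ]
fTL [557.4  12.7  38. ]
fBL [467.    6.8  38. ]
flT [575.6 -48.   80. ]
flB [456.4 -55.4  80. ]
flTR [577.6 -73.7  80. ]
nut [514.5 -29.6  80. ]
w1 [535.5  -6.7  70. ]
w2 [493.7 -51.9  70. ]
stopT [ 583.6 -112.1   40. ]
stopB [ 458.6 -122.1   40. ]
c [514.99721334 -32.21094072] len 213.27507774653702
wid 135.2411477657618
[-86.62108704 -86.27938536] [np.float64(-86.28533450291648), np.float64(-86.44250823144029)]
bTL [-106.9   68.5]
bBL [-106.4  -68.5]
sTR [106.1  66.7]
sBR [107.2 -66.7]
fTL [-42.3  44.9]
fBL [-41.8 -45.6]
flT [19.3 59.6]
flB [ 19.7 -59.9]
flTR [45.1 60. ]
nut [-2.6 -0.4]
w1 [-24.3  21.9]
w2 [ 18.4 -22.4]
stopT [83.8 63.8]
stopB [ 86.5 -61.6]
```

```bash
cat >> h.py <<'E'
import sys
from scipy.spatial.transform import Rotation as Ro
C=np.array([515,-32.2]); A=np.radians(-86.4)
GX=np.array([np.cos(A),np.sin(A)]); GY=np.array([-GX[1],GX[0]])
def R0(yaw=0): # tool y = guide y, tool x = -guide x, z down; yaw deg about world z
    return Ro.from_euler("z",yaw,degrees=True)*Ro.from_matrix(np.array([np.r_[-GX,0],np.r_[GY,0],[0,0,-1]]).T)
def pose(t):
    gx,gy,z=t[:3]; return np.r_[C+gx*GX+gy*GY,z+173],R0(t[3] if len(t)>3 else 0)
def meas():
    s=robot.state();q=s["orientation"];return s["ee_pos"],Ro.from_quat([q[1],q[2],q[3],q[0]])
def rows(start,targets):  # start None=measured, else guide target (gx,gy,ztip,yaw)
    p,R=meas() if start is None else pose(start)
    out=[]
    for t in targets:
        P,Q=pose(t); d=R.inv().apply(P-p)/500; r=(R.inv()*Q).as_rotvec()/np.pi
        out.append([0,[round(float(x),4) for x in d],[round(float(x),3) for x in r]])
    print(str(out).replace(" ",""))
def where():
    s=robot.state();p,R=meas();d=p[:2]-C
    print("t",round(s["time_s"],2),"guide xy",(d@GX).round(1),(d@GY).round(1),"tip z",(p[2]-173).round(1),"yaw",np.degrees((R*R0().inv()).as_rotvec()).round(2),"F",s["contact_force"].round(1),"gap",round(s["finger_gap"],1))
E
python3 -c "
from h import *
where();rows(None,[(-65,-.4,110)])"
```

```text
t 0.1 guide xy -561.9 -278.0 tip z 230.7 yaw [-0.08  0.1  64.81] F [-0.4  0.5 -0.1] gap 85.3
[[0,[-0.9253,-0.6626,0.2429],[-0.001,0.0,0.36]]]
```

Emit:
{"method": "send_rows", "body": {
  "increments": [
    [0, [-0.925, -0.663, 0.243], [0, 0, 0.36]],
    [0, [-0.925, -0.663, 0.243], [0, 0, 0.36]],
    [0, [-0.925, -0.663, 0.243], [0, 0, 0.36]],
    [0, [-0.925, -0.663, 0.243], [0, 0, 0.36]],
    [0, [-0.925, -0.663, 0.243], [0, 0, 0.36]]
  ]
}}

```text
time_s: 0.72
ee_pos: [368.4, 252.6, 338.9]
orientation: [-0.0, 0.613, 0.79, 0.0]
contact_force: [1.4, 0.8, -0.7]
finger_gap: 0.1
gripper_force: 0.0
```

```bash
python3 -c "
from h import *
where();rows(None,[(-65,-.4,110)])"
```

```text
t 0.72 guide xy -293.5 -128.4 tip z 165.9 yaw [ 1.000e-02 -0.000e+00  1.076e+01] F [ 1.4  0.8 -0.7] gap 0.1
[[0,[-0.4967,0.1662,0.1117],[0.0,-0.0,0.06]]]
```

Emit:
{"method": "send_rows", "body": {
  "increments": [
    [0, [-0.48, 0.16, 0.11], [0, 0, 0.06]],
    [0, [-0.48, 0.16, 0.11], [0, 0, 0.06]],
    [0, [-0.48, 0.16, 0.11], [0, 0, 0.06]],
    [0, [-0.48, 0.16, 0.11], [0, 0, 0.06]],
    [0, [-0.48, 0.16, 0.11], [0, 0, 0.06]]
  ]
}}

```text
time_s: 1.35
ee_pos: [507.1, 37.0, 283.5]
orientation: [0.001, 0.686, 0.728, -0.002]
contact_force: [-1.0, 0.2, -0.0]
finger_gap: 0.1
gripper_force: 0.0
```

```bash
python3 -c "
from h import *
where();rows(None,[(-65,-.4,110)]);import cv2;p=robot.camera_params('wrist');print({k:p[k] for k in('fx','fy','cx','cy')},p['pose'].round(3).tolist())
cv2.imwrite('pics/w1.png',robot.grab_frame('wrist')[:,:,::-1]);where()"
```

```text
t 1.35 guide xy -69.6 -3.5 tip z 110.5 yaw [-0.24  0.04 -0.24] F [-1.   0.2 -0. ] gap 0.1
[[0,[-0.0092,0.0063,0.001],[-0.0,0.001,-0.001]]]
{'fx': 353.1604170879247, 'fy': 353.1604170879247, 'cx': 321.91662916902897, 'cy': 233.54461593391713} [[0.998, -0.057, -0.015, 503.573], [0.059, 0.959, 0.277, 104.767], [-0.002, -0.277, 0.961, 253.058], [0.0, 0.0, 0.0, 1.0]]
t 1.4 guide xy -71.3 -3.7 tip z 110.5 yaw [-0.16  0.06 -0.1 ] F [-0.1 -0.2 -0.3] gap -0.1
```

View pics/w1.png

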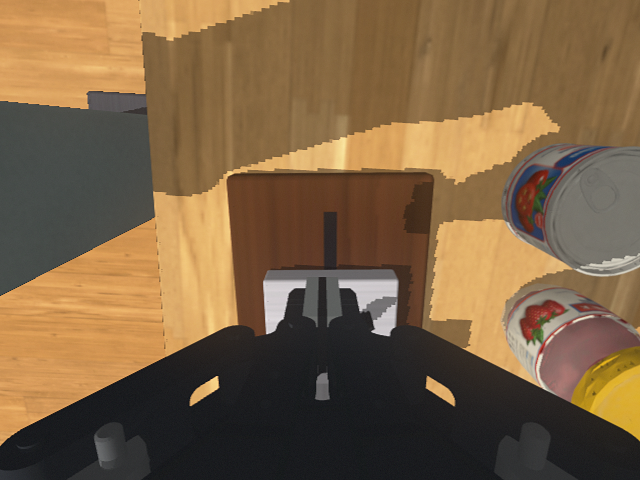

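The wrist picture shows the closed fingers at (325,300), the foot's top front corners at about (264,278) and (397,278), and the board's far corners at (229,174) and (433,174). I'll check these against the top view.

```bash
python3 -c "
from h import *
T=np.eye(4)
for u,v,z in((264,279,38),(397,278,38),(264,270,18),(229,174,18),(433,174,18)):
    d=px2w('wrist',u,v,z)[:2]-C; print(u,v,(d@GX).round(1),(d@GY).round(1))
where();rows(None,[(-65,-.4,70),(-65,-.4,26)])"
```

```text
264 279 -46.4 -41.8
397 278 -47.0 45.7
264 270 -44.7 -45.1
229 174 -112.7 -65.0
433 174 -112.5 69.8
t 1.4 guide xy -71.3 -3.7 tip z 110.5 yaw [-0.16  0.06 -0.1 ] F [-0.1 -0.2 -0.3] gap -0.1
[[0,[-0.0123,0.0067,0.081],[-0.0,0.001,-0.001]],[0,[-0.0121,0.0068,0.169],[-0.0,0.001,-0.001]]]
```

Emit:
{"method": "send_rows", "body": {
  "increments": [
    [0, [-0.012, 0.008, 0.08], [0, 0, 0]],
    [0, [-0.012, 0.008, 0.168], [0, 0, 0]],
    [0, [-0.012, 0.008, 0.168], [0, 0, 0]]
  ]
}}

```text
time_s: 1.78
ee_pos: [507.8, 38.7, 197.5]
orientation: [-0.003, 0.682, 0.732, -0.003]
contact_force: [-1.0, 0.0, 0.5]
finger_gap: 0.1
gripper_force: 0.0
```

```bash
python3 -c "
from h import *
where();rows(None,[(-50,.5,26),(-40,.5,26),(-30,.5,26),(-23,.5,26),(-17,.5,26)])"
```

```text
t 1.77 guide xy -71.2 -2.8 tip z 24.5 yaw [0.01 0.53 0.44] F [-1.   0.   0.5] gap 0.1
[[0,[-0.0425,0.0062,-0.003],[-0.003,-0.0,0.002]],[0,[-0.0625,0.006,-0.003],[-0.003,-0.0,0.002]],[0,[-0.0825,0.0058,-0.003],[-0.003,-0.0,0.002]],[0,[-0.0965,0.0057,-0.0031],[-0.003,-0.0,0.002]],[0,[-0.1085,0.0057,-0.0031],[-0.003,-0.0,0.002]]]
```

Emit:
{"method": "send_rows", "body": {
  "increments": [
    [0, [-0.02, 0.006, -0.003], [0, 0, 0]],
    [0, [-0.04, 0.006, -0.003], [0, 0, 0]],
    [0, [-0.06, 0.006, -0.003], [0, 0, 0]],
    [0, [-0.08, 0.006, -0.003], [0, 0, 0]],
    [0, [-0.08, 0.006, -0.003], [0, 0, 0]]
  ]
}}

```text
time_s: 2.4
ee_pos: [517.6, -2.6, 204.0]
orientation: [0.001, 0.683, 0.731, 0.002]
contact_force: [0.7, 3.5, 3.0]
finger_gap: -0.3
gripper_force: 1.6
```

```bash
python3 -c "
from h import *
where()"
```

```text
t 2.4 guide xy -29.4 4.4 tip z 31.0 yaw [ 0.11 -0.28  0.28] F [0.7 3.5 3. ] gap -0.3
```

Emit:
{"method": "send_rows", "body": {
  "increments": [
    [0, [-0.008, -0.004, 0.006], [0, 0, 0]],
    [0, [-0.016, -0.006, 0.008], [0, 0, 0]],
    [0, [-0.02, -0.006, 0.008], [0, 0, 0]],
    [0, [-0.02, -0.006, 0.008], [0, 0, 0]]
  ]
}}

```text
time_s: 2.9
ee_pos: [515.2, -11.9, 199.4]
orientation: [0.001, 0.682, 0.731, 0.002]
contact_force: [0.7, 5.0, 4.1]
finger_gap: -0.6
gripper_force: 2.4
```

```bash
python3 -c "
from h import *
where()
import cv2
robot.grab_frame('top');where();i=robot.grab_frame('top')[230:335,245:395,::-1];where()
cv2.imwrite('pics/t2.png',cv2.resize(i,None,fx=5,fy=5,interpolation=cv2.INTER_CUBIC))"
```

```text
t 2.9 guide xy -20.2 1.5 tip z 26.4 yaw [ 0.11 -0.25  0.36] F [0.7 5.  4.1] gap -0.6
t 2.95 guide xy -20.2 1.5 tip z 26.4 yaw [ 0.1  -0.25  0.36] F [1.8 4.4 3.7] gap 0.1
t 3.0 guide xy -20.2 1.5 tip z 26.4 yaw [ 0.1  -0.24  0.36] F [2.3 4.7 3.7] gap 0.2
```

View pics/t2.png

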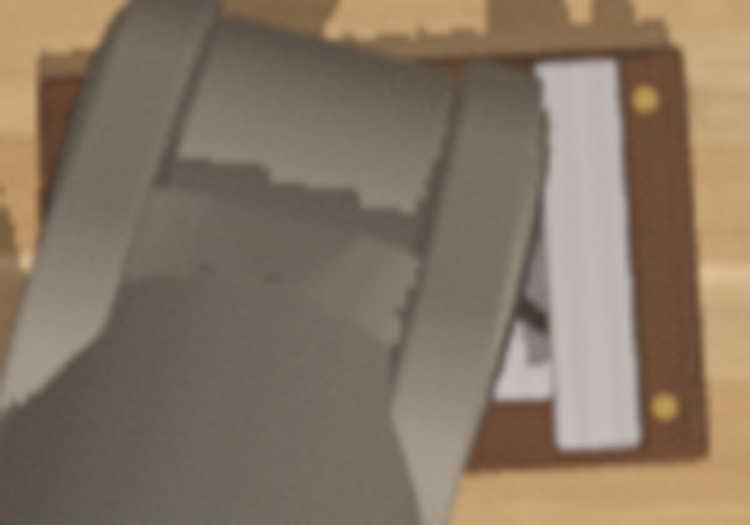

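The plate has moved ~115 crop pixels (about 36 mm), right edge now from (617,60) to (640,445). About 4 mm remains, so I continue in small steps and watch the force.

Emit:
{"method": "send_rows", "body": {
  "increments": [
    [0, [-0.004, 0, 0], [0, 0, 0]],
    [0, [-0.006, 0, 0], [0, 0, 0]],
    [0, [-0.006, 0, 0], [0, 0, 0]]
  ]
}}

```text
time_s: 3.38
ee_pos: [515.4, -15.0, 199.3]
orientation: [0.001, 0.682, 0.731, 0.002]
contact_force: [1.1, 5.2, 3.2]
finger_gap: 0.2
gripper_force: 2.4
```

Emit:
{"method": "send_rows", "body": {
  "increments": [
    [0, [-0.003, 0, 0], [0, 0, 0]],
    [0, [-0.003, 0, 0], [0, 0, 0]]
  ]
}}

```text
time_s: 3.62
ee_pos: [515.5, -16.4, 199.3]
orientation: [0.001, 0.682, 0.731, 0.002]
contact_force: [1.8, 5.1, 3.4]
finger_gap: -0.4
gripper_force: 2.4
```

Emit:
{"method": "send_rows", "body": {
  "increments": [
    [0, [-0.003, 0, 0], [0, 0, 0]],
    [0, [-0.003, 0, 0], [0, 0, 0]]
  ]
}}

```text
time_s: 3.88
ee_pos: [515.5, -17.2, 199.3]
orientation: [0.0, 0.682, 0.731, 0.002]
contact_force: [0.8, 5.5, 3.8]
finger_gap: 0.0
gripper_force: 3.0
```

Emit:
{"method": "send_rows", "body": {
  "increments": [
    [0, [-0.003, 0, 0], [0, 0, 0]],
    [0, [-0.003, 0, 0], [0, 0, 0]]
  ]
}}

```text
time_s: 4.12
ee_pos: [515.6, -17.6, 199.3]
orientation: [-0.0, 0.682, 0.732, 0.003]
contact_force: [1.0, 8.8, 4.7]
finger_gap: -0.1
gripper_force: 4.0
```

Emit:
{"method": "send_rows", "body": {
  "increments": [
    [0, [-0.003, 0, 0], [0, 0, 0]],
    [0, [-0.003, 0, 0], [0, 0, 0]]
  ]
}}

```text
time_s: 4.38
ee_pos: [515.6, -17.9, 199.3]
orientation: [-0.001, 0.681, 0.732, 0.003]
contact_force: [1.7, 10.0, 6.1]
finger_gap: -0.0
gripper_force: 5.0
```

Emit:
{"method": "send_rows", "body": {
  "increments": [
    [0, [-0.005, 0, 0], [0, 0, 0]],
    [0, [-0.005, 0, 0], [0, 0, 0]]
  ]
}}

```text
time_s: 4.62
ee_pos: [515.8, -18.5, 199.3]
orientation: [-0.002, 0.681, 0.732, 0.004]
contact_force: [-0.2, 13.3, 6.6]
finger_gap: 0.2
gripper_force: 6.8
```

```bash
python3 -c "
from h import *
where()
rows(None,[(-30,0,30),(-60,0,60),(-60,0,100)])"
```

```text
t 4.62 guide xy -13.6 1.6 tip z 26.3 yaw [ 0.54 -0.12  0.57] F [-0.2 13.3  6.6] gap 0.2
[[0,[0.0328,-0.0029,-0.0071],[0.001,-0.003,0.003]],[0,[0.0934,-0.0021,-0.0665],[0.001,-0.003,0.003]],[0,[0.0941,-0.0019,-0.1465],[0.001,-0.003,0.003]]]
```

Emit:
{"method": "send_rows", "body": {
  "increments": [
    [0, [0.04, -0.002, -0.007], [0, 0, 0]],
    [0, [0.14, -0.002, -0.06], [0, 0, 0]],
    [0, [0.24, -0.002, -0.14], [0, 0, 0]],
    [0, [0.3, -0.002, -0.15], [0, 0, 0]],
    [0, [0.3, -0.002, -0.15], [0, 0, 0]]
  ]
}}

```text
time_s: 5.25
ee_pos: [503.3, 127.4, 273.8]
orientation: [0.0, 0.681, 0.733, 0.001]
contact_force: [-0.2, 0.0, -0.0]
finger_gap: 0.0
gripper_force: 0.0
```

```bash
python3 -c "
from h import *
where()
import cv2
robot.grab_frame('top')
i=robot.grab_frame('top')[230:335,245:395,::-1];where()
cv2.imwrite('pics/t3.png',cv2.resize(i,None,fx=5,fy=5,interpolation=cv2.INTER_CUBIC))"
```

```text
t 5.25 guide xy -160.0 -1.6 tip z 100.8 yaw [ 0.02 -0.09  0.62] F [-0.2  0.  -0. ] gap 0.0
t 5.35 guide xy -156.2 -1.8 tip z 99.8 yaw [-0.14  0.02  0.25] F [ 1.  -0.8 -0.7] gap 0.0
```

View pics/t3.png

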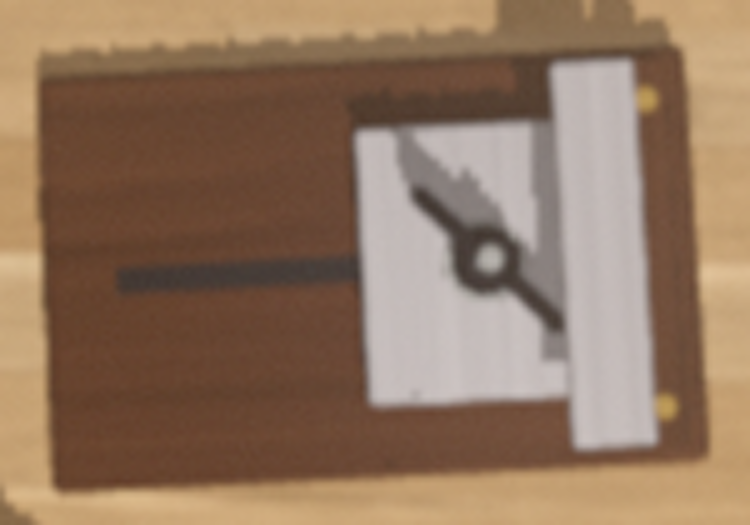

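The fence plate is now tight against the stop batten (plate's right edge meets the batten line at column ~635-658). The nut is at crop (488,258), visible wing tip (415,190), angle unchanged. Next I plan the strokes.

```bash
cat >> h.py <<'E'
N=np.array([37.,.5])
def st(th,z=48,s=26,back=0): # finger centre (guide) to hold wing at angle th (deg)
    t=np.radians(th); n=np.array([-np.sin(t),np.cos(t)])
    K=s*np.array([np.cos(t),np.sin(t)])+(3+back)*n
    o=np.array([11*np.clip((th-180)/25,-1,1),14.5*np.clip((90-th)/25,-1,1)])
    return (*(N+K+o),z)
E
python3 -c "
from h import *
for u,v,z in((488,258,80),(415,190,68),(355,130,38),(370,405,38)):
    d=px2w('top',245+u/5,230+v/5,z)[:2]-C; print((d@GX).round(1),(d@GY).round(1))
for t in(150,134,110,90,70,50): print(t,np.round(st(t),1)-np.r_[N,0])
where();a=st(134,back=12);print(a)
rows(None,[(-60,0,75),(-40,0,50),a])"
```

```text
37.3 -0.2
16.1 22.7
-1.7 44.7
-1.3 -44.8
150 [-35.   -4.1  48. ]
134 [-31.2   2.1  48. ]
110 [-22.7  11.8  48. ]
90 [-14.  26.  48.]
70 [-4.9 37.1 48. ]
50 [ 3.4 36.3 48. ]
t 5.35 guide xy -156.2 -1.8 tip z 99.8 yaw [-0.14  0.02  0.25] F [ 1.  -0.8 -0.7] gap 0.0
(np.float64(-2.8512146370136975), np.float64(-5.717040748080031), 48)
[[0,[-0.1922,0.0029,0.05],[-0.0,0.001,0.001]],[0,[-0.2321,0.0027,0.1001],[-0.0,0.001,0.001]],[0,[-0.3063,-0.009,0.1043],[-0.0,0.001,0.001]]]
```

Emit:
{"method": "send_rows", "body": {
  "increments": [
    [0, [-0.1, 0, 0.04], [0, 0, 0]],
    [0, [-0.2, 0, 0.1], [0, 0, 0]],
    [0, [-0.27, -0.005, 0.104], [0, 0, 0]],
    [0, [-0.3, -0.009, 0.104], [0, 0, 0]],
    [0, [-0.3, -0.009, 0.104], [0, 0, 0]]
  ]
}}

```text
time_s: 5.98
ee_pos: [509.0, -26.6, 221.1]
orientation: [0.0, 0.684, 0.729, -0.0]
contact_force: [0.9, -0.5, -0.3]
finger_gap: -0.4
gripper_force: 0.0
```

```bash
python3 -c "
from h import *
where();rows(None,[st(t) for t in(145,135,125,115,105)])"
```

```text
t 5.97 guide xy -5.9 -5.6 tip z 48.1 yaw [-0.03 -0.01  0.07] F [ 0.9 -0.5 -0.3] gap -0.4
[[0,[-0.0178,0.0081,0.0003],[0.0,0.0,0.0]],[0,[-0.0229,0.0158,0.0003],[0.0,0.0,0.0]],[0,[-0.0291,0.0224,0.0003],[0.0,0.0,0.0]],[0,[-0.0365,0.0278,0.0003],[0.0,0.0,0.0]],[0,[-0.0446,0.0435,0.0003],[0.0,0.0,0.0]]]
```

Emit:
{"method": "send_rows", "body": {
  "increments": [
    [0, [-0.018, 0.008, 0], [0, 0, 0]],
    [0, [-0.023, 0.016, 0], [0, 0, 0]],
    [0, [-0.029, 0.022, 0], [0, 0, 0]],
    [0, [-0.036, 0.028, 0], [0, 0, 0]],
    [0, [-0.045, 0.043, 0], [0, 0, 0]]
  ]
}}

```text
time_s: 6.6
ee_pos: [531.6, -45.3, 220.5]
orientation: [-0.001, 0.682, 0.731, -0.001]
contact_force: [-2.8, 0.7, 0.2]
finger_gap: -0.1
gripper_force: 1.0
```

```bash
python3 -c "
from h import *
where();print(st(105));rows(None,[st(t) for t in(95,85,75,65,55)])"
```

```text
t 6.6 guide xy 14.1 15.8 tip z 47.5 yaw [0.06 0.17 0.35] F [-2.8  0.7  0.2] gap -0.1
(np.float64(16.372927348467254), np.float64(16.137614348208213), 48)
[[0,[-0.0134,0.0148,-0.001],[-0.001,-0.0,0.002]],[0,[-0.0225,0.0274,-0.0011],[-0.001,-0.0,0.002]],[0,[-0.0317,0.0384,-0.0011],[-0.001,-0.0,0.002]],[0,[-0.0406,0.0478,-0.0011],[-0.001,-0.0,0.002]],[0,[-0.049,0.0442,-0.0011],[-0.001,-0.0,0.002]]]
```

Emit:
{"method": "send_rows", "body": {
  "increments": [
    [0, [-0.013, 0.015, 0], [0, 0, 0]],
    [0, [-0.022, 0.027, 0], [0, 0, 0]],
    [0, [-0.032, 0.038, 0], [0, 0, 0]],
    [0, [-0.04, 0.046, 0], [0, 0, 0]],
    [0, [-0.048, 0.043, 0], [0, 0, 0]]
  ]
}}

```text
time_s: 7.22
ee_pos: [556.3, -68.6, 221.3]
orientation: [0.001, 0.683, 0.731, 0.001]
contact_force: [1.6, 0.7, -0.9]
finger_gap: 0.0
gripper_force: 0.9
```

```bash
python3 -c "
from h import *
where();print(st(55));a=st(55,z=52,back=9);b=st(238,back=8);print(a,b);rows(None,[a,(*a[:2],97),(*b[:2],97)])"
```

```text
t 7.22 guide xy 38.9 39.0 tip z 48.3 yaw [-0.03 -0.16  0.31] F [ 1.6  0.7 -0.9] gap 0.0
(np.float64(38.455531212260226), np.float64(38.01868246056692), 48)
(np.float64(31.0831628136593), np.float64(43.180870387726344), 52) (np.float64(43.55062818765735), np.float64(-41.878362406632334), 48)
[[0,[0.0156,0.0086,-0.0074],[0.001,0.0,0.002]],[0,[0.0155,0.0088,-0.0974],[0.001,0.0,0.002]],[0,[-0.0085,-0.1614,-0.0979],[0.001,0.0,0.002]]]
```

Emit:
{"method": "send_rows", "body": {
  "increments": [
    [0, [0.016, 0.009, -0.008], [0, 0, 0]],
    [0, [0.016, 0.009, -0.1], [0, 0, 0]],
    [0, [0.016, -0.06, -0.1], [0, 0, 0]],
    [0, [0.01, -0.16, -0.1], [0, 0, 0]],
    [0, [0.06, -0.26, -0.1], [0, 0, 0]]
  ]
}}

```text
time_s: 7.85
ee_pos: [422.4, -48.8, 271.5]
orientation: [0.001, 0.684, 0.729, 0.0]
contact_force: [0.2, 0.9, 0.8]
finger_gap: 0.0
gripper_force: 0.0
```

```bash
python3 -c "
from h import *
import cv2
robot.grab_frame('top');where()
i=robot.grab_frame('side')[215:335,300:440,::-1]
cv2.imwrite('pics/s3.png',cv2.resize(i,None,fx=5,fy=5,interpolation=cv2.INTER_CUBIC))"
```

```text
t 7.9 guide xy 6.4 -102.6 tip z 95.0 yaw [0.34 0.94 0.24] F [-11.    3.3  -3.1] gap -0.1
```

View pics/s3.png

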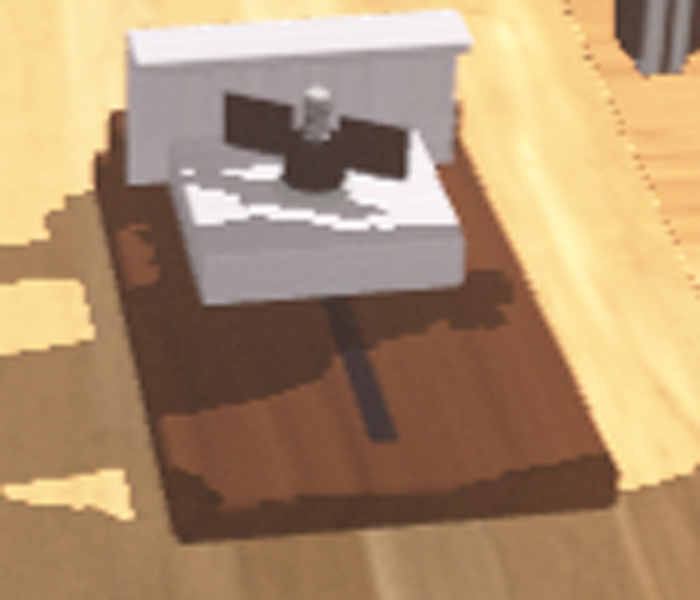

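The side view shows the wing nut with its left wing tip at crop (225,119), toward the plate, and its right wing tip at (405,150), toward the camera. The wing has passed guide +y. I compute its angle.

```bash
python3 -c "
from h import *
L=[]
for u,v in((225,119),(405,150)):
    d=px2w('side',300+u/5,215+v/5,58)[:2]-C; L.append([d@GX,d@GY]); print(np.round(L[-1],1))
d=np.subtract(*L);print(np.degrees(np.arctan2(d[1],d[0])))
where();b=st(250,back=6);print(b);rows(None,[(*b[:2],95),(*b[:2],47)])"
```

```text
[47.8 31.4]
[ 18.5 -25.8]
62.918982517514486
t 7.95 guide xy 6.9 -99.3 tip z 95.8 yaw [0.27 0.67 0.38] F [ 0.8 -0.5  0.6] gap -0.1
(np.float64(47.564709860605795), np.float64(-41.51018943036463), 48)
[[0,[-0.082,0.115,-0.0002],[-0.004,-0.002,0.002]],[0,[-0.0825,0.1161,0.0957],[-0.004,-0.002,0.002]]]
```

```bash
python3 -c "
from h import *
rows(None,[(42,-54,95),(42,-54,48),(42,-40,48)])
for t in range(245,80,-10): print(t,np.round(st(t)[:2]-N,1))"
```

```text
[[0,[-0.0707,0.0901,0.0001],[-0.004,-0.002,0.002]],[0,[-0.0712,0.0911,0.0941],[-0.004,-0.002,0.002]],[0,[-0.0714,0.1191,0.0938],[-0.004,-0.002,0.002]]]
245 [  2.7 -39.3]
235 [ -1.5 -37.5]
225 [ -5.3 -35. ]
215 [ -8.6 -31.9]
205 [-11.3 -28.2]
195 [-17.7 -24.1]
185 [-23.4 -19.8]
175 [-28.4 -15.2]
165 [-32.5 -10.7]
155 [-35.8  -6.2]
145 [-34.  -2.]
135 [-31.5   1.8]
125 [-28.4   5.1]
115 [-24.7   7.8]
105 [-20.6  15.6]
95 [-16.3  22.7]
85 [-11.7  29.1]
```

Emit:
{"method": "send_rows", "body": {
  "increments": [
    [0, [-0.07, 0.09, 0], [-0.003, -0.002, 0.002]],
    [0, [-0.07, 0.09, 0], [-0.003, -0.002, 0.002]],
    [0, [-0.07, 0.09, 0.05], [-0.003, -0.002, 0.002]],
    [0, [-0.07, 0.09, 0.095], [-0.003, -0.002, 0.002]],
    [0, [-0.07, 0.09, 0.095], [-0.003, -0.002, 0.002]]
  ]
}}

```text
time_s: 8.57
ee_pos: [470.0, -78.5, 222.3]
orientation: [0.004, 0.685, 0.729, 0.0]
contact_force: [-0.2, -0.4, 0.6]
finger_gap: 0.0
gripper_force: 0.0
```

```bash
python3 -c "
from h import *
where();rows(None,[(41,-48,47.5),(41,-40,47.5)]+[(*st(t)[:2],47.5) for t in (235,225,215)])"
```

```text
t 8.57 guide xy 43.4 -47.8 tip z 49.3 yaw [-0.31 -0.34 -0.04] F [-0.2 -0.4  0.6] gap 0.0
[[0,[0.0047,-0.0003,0.0037],[0.002,0.002,-0.0]],[0,[0.0047,0.0157,0.0037],[0.002,0.002,-0.0]],[0,[0.0156,0.0216,0.0037],[0.002,0.002,-0.0]],[0,[0.0233,0.0266,0.0037],[0.002,0.002,-0.0]],[0,[0.0299,0.0329,0.0037],[0.002,0.002,-0.0]]]
```

Emit:
{"method": "send_rows", "body": {
  "increments": [
    [0, [0.003, 0.008, 0.004], [0.002, 0.002, 0]],
    [0, [0.005, 0.016, 0.004], [0.002, 0.002, 0]],
    [0, [0.015, 0.022, 0.004], [0.002, 0.002, 0]],
    [0, [0.023, 0.027, 0.004], [0.002, 0.002, 0]],
    [0, [0.03, 0.033, 0.004], [0.002, 0.002, 0]]
  ]
}}

```text
time_s: 9.2
ee_pos: [486.1, -63.1, 221.6]
orientation: [0.001, 0.685, 0.729, 0.001]
contact_force: [-1.0, -1.5, 1.2]
finger_gap: -0.0
gripper_force: 1.0
```

```bash
python3 -c "
from h import *
where();rows(None,[(*st(t)[:2],47) for t in (205,195,185,175,165)])"
```

```text
t 9.2 guide xy 29.0 -30.8 tip z 48.6 yaw [-0.01 -0.11 -0.07] F [-1.  -1.5  1.2] gap -0.0
[[0,[0.0067,0.0062,0.0032],[0.001,0.0,-0.0]],[0,[0.0196,0.0143,0.0032],[0.001,0.0,-0.0]],[0,[0.031,0.0231,0.0032],[0.001,0.0,-0.0]],[0,[0.0408,0.0321,0.0032],[0.001,0.0,-0.0]],[0,[0.0491,0.0412,0.0032],[0.001,0.0,-0.0]]]
```

Contact force is about 2 N as expected, so I continue.

Emit:
{"method": "send_rows", "body": {
  "increments": [
    [0, [0.007, 0.006, 0.003], [0, 0, 0]],
    [0, [0.02, 0.014, 0.003], [0, 0, 0]],
    [0, [0.031, 0.023, 0.003], [0, 0, 0]],
    [0, [0.041, 0.032, 0.003], [0, 0, 0]],
    [0, [0.049, 0.041, 0.003], [0, 0, 0]]
  ]
}}

```text
time_s: 9.82
ee_pos: [505.2, -36.7, 219.8]
orientation: [0.0, 0.685, 0.729, 0.001]
contact_force: [-3.1, -1.8, -0.6]
finger_gap: -0.2
gripper_force: 0.8
```

```bash
python3 -c "
from h import *
where();rows(None,[(*st(t)[:2],47) for t in (155,145,135,125,115)])"
```

```text
t 9.82 guide xy 3.9 -10.0 tip z 46.8 yaw [ 0.03 -0.11 -0.03] F [-3.1 -1.8 -0.6] gap -0.2
[[0,[0.0054,0.0086,-0.0004],[0.001,-0.0,-0.0]],[0,[0.0018,0.0169,-0.0004],[0.001,-0.0,-0.0]],[0,[-0.0032,0.0246,-0.0004],[0.001,-0.0,-0.0]],[0,[-0.0095,0.0312,-0.0004],[0.001,-0.0,-0.0]],[0,[-0.0168,0.0366,-0.0004],[0.001,-0.0,-0.0]]]
```

Emit:
{"method": "send_rows", "body": {
  "increments": [
    [0, [0.005, 0.009, 0], [0, 0, 0]],
    [0, [0.002, 0.017, 0], [0, 0, 0]],
    [0, [-0.003, 0.025, 0], [0, 0, 0]],
    [0, [-0.009, 0.031, 0], [0, 0, 0]],
    [0, [-0.017, 0.037, 0], [0, 0, 0]]
  ]
}}

```text
time_s: 10.45
ee_pos: [525.0, -44.3, 220.3]
orientation: [0.001, 0.685, 0.729, 0.002]
contact_force: [-0.5, 2.2, -1.8]
finger_gap: -0.2
gripper_force: 1.1
```

```bash
python3 -c "
from h import *
where();rows(None,[(*st(t)[:2],47) for t in (109,103,97,94)])"
```

```text
t 10.45 guide xy 12.7 9.2 tip z 47.3 yaw [ 0.06 -0.25 -0.03] F [-0.5  2.2 -1.8] gap -0.2
[[0,[-0.0039,0.0078,0.0007],[0.001,-0.0,-0.0]],[0,[-0.009,0.0169,0.0007],[0.001,-0.0,-0.0]],[0,[-0.0142,0.0254,0.0007],[0.001,-0.0,-0.0]],[0,[-0.0169,0.0294,0.0008],[0.001,-0.0,-0.0]]]
```

Emit:
{"method": "send_rows", "body": {
  "increments": [
    [0, [-0.004, 0.008, 0], [0, 0, 0]],
    [0, [-0.009, 0.017, 0], [0, 0, 0]],
    [0, [-0.014, 0.025, 0], [0, 0, 0]],
    [0, [-0.016, 0.03, 0], [0, 0, 0]]
  ]
}}

```text
time_s: 10.95
ee_pos: [540.3, -52.1, 220.4]
orientation: [0.002, 0.685, 0.728, 0.001]
contact_force: [-1.4, 1.2, 0.2]
finger_gap: 0.3
gripper_force: 0.7
```

Emit:
{"method": "send_rows", "body": {
  "increments": [
    [0, [-0.003, 0.002, 0], [0, 0, 0]],
    [0, [-0.003, 0.002, 0], [0, 0, 0]]
  ]
}}

```text
time_s: 11.2
ee_pos: [540.9, -52.5, 220.3]
orientation: [0.001, 0.685, 0.729, 0.002]
contact_force: [-2.0, 3.7, 1.5]
finger_gap: -0.2
gripper_force: 1.7
```

Emit:
{"method": "send_rows", "body": {
  "increments": [
    [0, [-0.003, 0, 0], [0, 0, 0]],
    [0, [-0.003, 0, 0], [0, 0, 0]]
  ]
}}

```text
time_s: 11.45
ee_pos: [540.9, -53.0, 220.3]
orientation: [-0.0, 0.684, 0.729, 0.002]
contact_force: [-2.8, 5.9, 2.2]
finger_gap: -0.1
gripper_force: 2.8
```

```bash
python3 -c "
from h import *
where()"
```

```text
t 11.45 guide xy 22.3 24.6 tip z 47.3 yaw [ 0.18 -0.16  0.02] F [-2.8  5.9  2.2] gap -0.1
```

Emit:
{"method": "send_rows", "body": {
  "increments": [
    [0, [-0.004, 0, 0], [0, 0, 0]],
    [0, [-0.004, 0, 0], [0, 0, 0]]
  ]
}}

```text
time_s: 11.7
ee_pos: [541.1, -53.5, 220.3]
orientation: [-0.001, 0.684, 0.729, 0.003]
contact_force: [-3.1, 7.5, 2.4]
finger_gap: -0.1
gripper_force: 4.0
```

Emit:
{"method": "send_rows", "body": {
  "increments": [
    [0, [-0.004, 0, 0], [0, 0, 0]],
    [0, [-0.004, 0, 0], [0, 0, 0]]
  ]
}}

```text
time_s: 11.95
ee_pos: [541.2, -54.0, 220.3]
orientation: [-0.002, 0.684, 0.73, 0.003]
contact_force: [-2.6, 10.1, 4.5]
finger_gap: -0.2
gripper_force: 5.2
```

```bash
python3 -c "
from h import *
where()"
```

```text
t 11.95 guide xy 23.4 24.8 tip z 47.3 yaw [ 0.46 -0.1   0.15] F [-2.6 10.1  4.5] gap -0.2
```

At the hard end: 10 N against ~1.5 N of friction, and the finger position matches a wing at guide +y. I retreat and check.

Emit:
{"method": "send_rows", "body": {
  "increments": [
    [0, [0.03, 0, 0], [0, 0, 0]],
    [0, [0.1, 0, -0.03], [0, 0, 0]],
    [0, [0.2, 0, -0.13], [0, 0, 0]],
    [0, [0.3, 0, -0.22], [0, 0, 0]],
    [0, [0.4, -0.02, -0.25], [0, 0, 0]]
  ]
}}

```text
time_s: 12.58
ee_pos: [520.8, 137.5, 347.5]
orientation: [0.005, 0.686, 0.727, 0.004]
contact_force: [0.8, -0.1, -0.8]
finger_gap: -0.3
gripper_force: 0.0
```

Emit:
{"method": "send_rows", "body": {
  "increments": [
    [0, [0, 0, 0], [0, 0, 0]],
    [0, [0, 0, 0], [0, 0, 0]],
    [0, [0, 0, 0], [0, 0, 0]]
  ]
}}

```text
time_s: 12.95
ee_pos: [519.4, 135.9, 343.7]
orientation: [0.002, 0.686, 0.727, 0.0]
contact_force: [0.3, -0.4, 0.1]
finger_gap: -0.3
gripper_force: 0.0
```

```bash
python3 -c "
from h import *
import cv2
where()
i=robot.grab_frame('top')[130:335,200:400,::-1];j=robot.grab_frame('side')[200:330,235:435,::-1]
cv2.imwrite('pics/f.png',np.hstack([cv2.resize(i,(400,410),interpolation=cv2.INTER_CUBIC),cv2.resize(j,(400,410),interpolation=cv2.INTER_CUBIC)]))
i=i[100:,45:]
cv2.imwrite('pics/f2.png',cv2.resize(i,None,fx=5,fy=5,interpolation=cv2.INTER_CUBIC))"
```

```text
t 12.95 guide xy -167.5 14.9 tip z 170.7 yaw [-0.1  -0.18 -0.28] F [ 0.3 -0.4  0.1] gap -0.3
```

View pics/f.png

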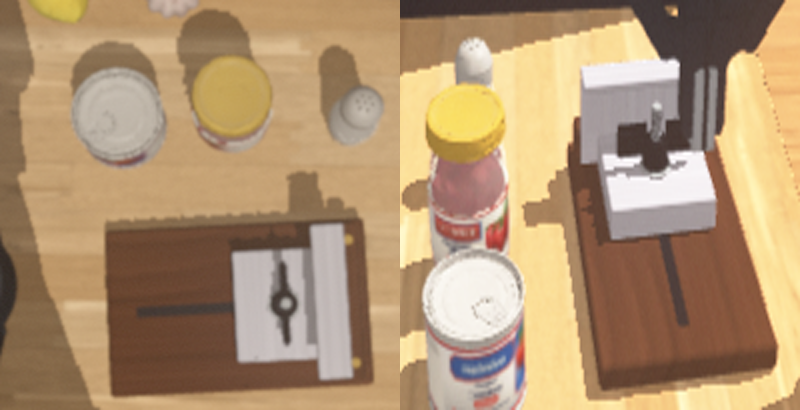

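View pics/f2.png

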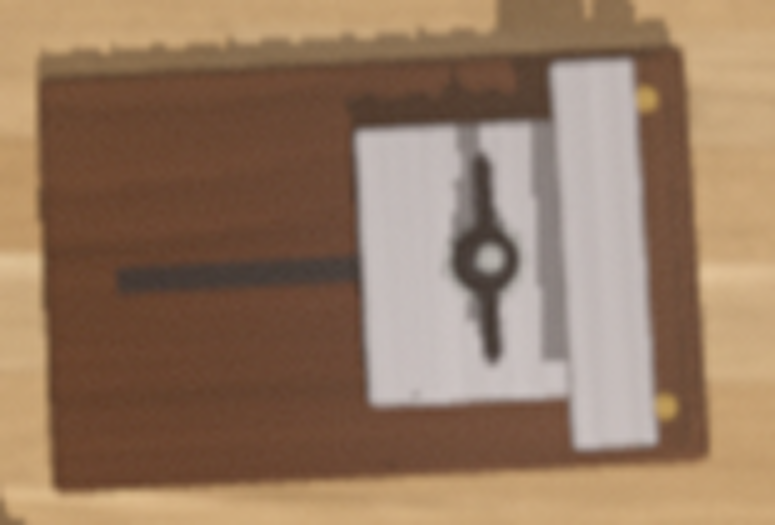

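The wings run from (480,155) to (494,362), parallel to the plate edge within about 0.5°, so the nut is at its end. The fence is still on the stop, the jar, shaker and tin are in place, and the hand is clear.

```bash
python3 -c "
from plant import robot
print(robot.close_job())"
```

```text
the job is handed in; nothing more can be done
None
```

The job is handed in at about 13 s: the fence is against the stop, the wing nut is fully down at its hard end, the jar, shaker and tin look undisturbed, and the hand is clear; the hand-in gave no verdict.

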